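# Find the worn coat peg by rocking it and mark it

## Robot

A 6-joint arm with a two-finger parallel gripper is mounted at the origin on the work surface. World frame = base frame: x ahead of the robot, y to its left, z up, the work surface at z = 0. Lengths are in m, angles in degrees, forces in N, time in s.
With the tool pointing down it reaches from about 0.275 to 0.85 m from the base axis. Payload 19 kg.
Tool frame: the origin (TCP) lies on the mounting face of the last link; the fingertips stand 173 mm ahead of it and the grasp point (between the pads) lies 155 mm ahead of it; x points along the fingers, z is the direction in which the jaws open and shut, and the axes are right-handed (so a half turn about x gives the same grasp; the last joint's range is limited). The gripper opens to 85 mm and grips with 20 to 120 N. Pads are 22 mm wide; open, the fingers measure 114 mm over their backs; the gripper's body (76 mm by 85 mm) begins 54 mm behind the grasp point. The pads swing forward as they close: fully open they stand 13 mm farther back than shut.
Start: joints at [-70.989, 8.623, 82.357, -0, 89.026, -7.678], TCP at [0.258, -0.514, 0.405] pointing down, gripper open.
Joint ranges: [-160.23, 160.23], [-39.13, 120.54], [6.94, 153.29], [-79.49, 259.48], [9.18, 160.14], [-161.06, 161.06]. Speed limits (degrees/s): [108.29, 108.29, 127.2, 172.46, 172.46, 172.46].

## Interface

Orientations are given as [roll, pitch, yaw] about the fixed x, y, z axes, in that order (R = Rz(yaw) Ry(pitch) Rx(roll)).
In Python, from bench import sensors, capture, bot gives the robot as it stands.
- The arm moves only by the shell command python3 -m inch 'ROWS' [FORCE]. ROWS is JSON, a list of rows, each an object of numbers: "x", "y", "z": the shift along the tool's x, y, z in cm; "rx", "ry", "rz": the turn, a rotation vector about the tool's x, y, z in degrees; "hand": the closure, from -1 (fully open) to 1 (shut), so that 0 is half open. In form: [{"x": .., "y": .., "z": .., "rx": .., "ry": .., "rz": .., "hand": ..}, ...]. A call has exactly 8 rows; each row is the pose to reach, as a shift and turn from the pose commanded when the call began, along the tool's axes at that moment; what a row does not reach only later rows make up. A row lasts 1/8 s, in which the tool goes at most 62.5 mm and 10.7 degrees, less where a joint would pass 70% of its speed; a pose out of reach is approached as far as the arm can. A call with a gripper value outside its range is refused whole. The fingers move at their own pace and stop on an object; FORCE is the grip in N (left out, the last holds). Time passes only in rows, so rows that repeat a pose let the fingers close, or fill a call up. It gives the time, the measured TCP pose, the force and the opening at its end, in the units of the state.
- sensors.state(): the state, without advancing time (a new reading comes with each control period).
- capture(name): name is "side" or "top"; returns a dict with "image" (480x640x3 uint8, blue, green, red), "camera_matrix" (3x3 intrinsics, pixels), "pose" (4x4, takes a point from camera to world coordinates). Camera axes: x right, y down, z forward; pixel columns grow to the right and rows downward; lengths in m; the calibration is good to about 2 mm. A picture is of the moment at which its call begins. There is no depth.
- bot.job_done(): hands the job in, once; it reports no verdict.
The state is a dict: "time_s": time; "qpos": joint angles; "joint_velocities": joint speeds; "tau": joint torques, N m; "eef_pos": TCP position; "orientation": TCP orientation; "ft_force": force on the tool from outside, world axes, zero at the start; "torque": the same for the moment, N m; "gripper_width": finger opening in m.
Only numpy, scipy, OpenCV 4.12 (cv2) and the standard library are available. Lean on these libraries where they do the work, as an engineer would, in place of code of your own. Each camera call takes 0.05 s, during which the arm holds its last target.

## Task

One of the four pegs on the grey pegboard panel has a worn bush: find it by gently pushing pegs sideways along the row with the fingers, without pinching them or forcing them against their stops (never more than 20 N). Rock the worn one fully to the robot's right and then fully to the robot's left, leave it leaning left, and drop the orange ring over it so that it lies round its foot. Leave everything else on the shelf where it is.

Things in the scene. Friction and masses are not known exactly. Their poses are not given: they have to be found in the camera images.
- panel: grey pegboard panel, 130 x 440 x 12 mm, lying fixed on its back on the shelf; origin: centre of its underside; y runs along the row of pegs to the robot's left, x away from the robot, z up. Pegs 1 to 4 stand at x = 0, y = +165, +55, -55, -165 mm, each on an axle along the panel's x, 12 mm above the shelf, with a black boss (38 mm across, up to 40 mm above the shelf) round its foot
- ball1 (a point): centre of the white ball (20 mm diameter) on top of peg 1, 100 mm above the shelf when upright and 88 mm above the axle; a steel rod 12 mm thick runs down from it; the point's z axis points up along the peg
- foot1 (a point): point on the rod of peg 1, 47 mm above the axle (59 mm above the shelf when upright), 8 mm above the white skirt (44 mm across) that moves with the peg and covers the boss; a ring dropped over the peg comes to lie on this skirt, its centre close to this point
- peg1 (a joint): lean of peg 1 in rad: 0 upright, positive leaning along the panel's +y (robot's left), negative along -y. A sound peg meets a springy stop (about 0.3 mm per N at the ball) near 0.045 rad (4 mm at the ball) either side; the worn one, a different peg each time, near 0.24 rad (21 mm). All look alike and start within 0.035 of upright. Friction, about 0.4 N at the ball, holds a peg where it is left. 5 N is plenty to feel a stop
- ball2 (a point): centre of the white ball (20 mm diameter) on top of peg 2, 100 mm above the shelf when upright and 88 mm above the axle; a steel rod 12 mm thick runs down from it; the point's z axis points up along the peg
- foot2 (a point): point on the rod of peg 2, 47 mm above the axle (59 mm above the shelf when upright), 8 mm above the white skirt (44 mm across) that moves with the peg and covers the boss; a ring dropped over the peg comes to lie on this skirt, its centre close to this point
- peg2 (a joint): lean of peg 2 in rad: 0 upright, positive leaning along the panel's +y (robot's left), negative along -y. A sound peg meets a springy stop (about 0.3 mm per N at the ball) near 0.045 rad (4 mm at the ball) either side; the worn one, a different peg each time, near 0.24 rad (21 mm). All look alike and start within 0.035 of upright. Friction, about 0.4 N at the ball, holds a peg where it is left. 5 N is plenty to feel a stop
- ball3 (a point): centre of the white ball (20 mm diameter) on top of peg 3, 100 mm above the shelf when upright and 88 mm above the axle; a steel rod 12 mm thick runs down from it; the point's z axis points up along the peg
- foot3 (a point): point on the rod of peg 3, 47 mm above the axle (59 mm above the shelf when upright), 8 mm above the white skirt (44 mm across) that moves with the peg and covers the boss; a ring dropped over the peg comes to lie on this skirt, its centre close to this point
- peg3 (a joint): lean of peg 3 in rad: 0 upright, positive leaning along the panel's +y (robot's left), negative along -y. A sound peg meets a springy stop (about 0.3 mm per N at the ball) near 0.045 rad (4 mm at the ball) either side; the worn one, a different peg each time, near 0.24 rad (21 mm). All look alike and start within 0.035 of upright. Friction, about 0.4 N at the ball, holds a peg where it is left. 5 N is plenty to feel a stop
- ball4 (a point): centre of the white ball (20 mm diameter) on top of peg 4, 100 mm above the shelf when upright and 88 mm above the axle; a steel rod 12 mm thick runs down from it; the point's z axis points up along the peg
- foot4 (a point): point on the rod of peg 4, 47 mm above the axle (59 mm above the shelf when upright), 8 mm above the white skirt (44 mm across) that moves with the peg and covers the boss; a ring dropped over the peg comes to lie on this skirt, its centre close to this point
- peg4 (a joint): lean of peg 4 in rad: 0 upright, positive leaning along the panel's +y (robot's left), negative along -y. A sound peg meets a springy stop (about 0.3 mm per N at the ball) near 0.045 rad (4 mm at the ball) either side; the worn one, a different peg each time, near 0.24 rad (21 mm). All look alike and start within 0.035 of upright. Friction, about 0.4 N at the ball, holds a peg where it is left. 5 N is plenty to feel a stop
- ring_centre (a point): centre of the orange plastic marker ring (outer diameter 54, inner diameter 40, height 14 mm, 25 g), lying flat on the shelf; z along its axis. Half-way up, 7 mm above its underside
- fob: silver car key fob, 36 x 62 x 13 mm, with a key blade along -y; bystander, not to be disturbed; origin: centre of its underside
- bell: blue thimble-shaped ceramic bell, 42 mm across, 56 mm tall; bystander, not to be disturbed; origin: centre of its underside
- disc_holder: grey parking disc holder, 115 x 155 x 11 mm, with a blue disc; bystander, not to be disturbed; origin: centre of its underside
- shoe_tree: wooden shoe tree, 275 x 70 mm, 50 mm tall; bystander, not to be disturbed; origin: centre of its underside
- polish: shoe polish tin, 72 mm across, 30 mm tall; bystander, not to be disturbed; origin: centre of its underside

How it is judged:
By the outcome, as a careful person would: the job done as asked, in the order asked, and still so for the second after the job is handed in, with the robot touching nothing.
It also fails if it takes over 64 s, if anything falls off the work surface, if the arm or the gripper's body presses on something with over 40 N, if the wrist force passes 120 N, or if a joint passes its speed limit or range.

## Working session

There is one attempt and no reset: what is moved stays moved. The work goes in short steps, Python scripts to look and compute and a shell command to move; the robot and the scene stay as the last step left them, time stands still between calls to the robot, and variables do not carry over. Pictures are saved under pics/ and viewed, and the job is handed in when it is done.

```bash
ls; mkdir -p pics
python3 - <<'E'
from bench import sensors, capture, bot
import cv2
print(sensors.state())
for n in("side","top"):
    c=capture(n); cv2.imwrite(f"pics/{n}0.png",c["image"]); print(n,c["camera_matrix"],c["pose"])
E
```

```text
pics
{'time_s': 0.0, 'qpos': array([-7.09924392e+01,  8.65064590e+00,  8.23923522e+01,  1.33697644e-03,
        8.90263365e+01, -7.67897585e+00]), 'joint_velocities': array([-0.03107652,  0.0356559 ,  0.05108881, -0.03928414,  0.0397215 ,
        0.03722462]), 'tau': array([ 5.54413127e-04, -7.13064051e+01, -5.70879686e+01, -2.45494784e-04,
        8.96778947e-03,  1.04229102e-04]), 'eef_pos': array([ 0.25819948, -0.5137288 ,  0.40408404]), 'orientation': array([171.21651161,  89.9306525 , 107.9030247 ]), 'ft_force': array([-0.36171743,  0.01458992,  0.31925837]), 'torque': array([0.01802672, 0.03578332, 0.03220987]), 'gripper_width': 0.08549814150665727}
side [[478.98472437   0.         316.15172626]
 [  0.         478.98472437 236.28884111]
 [  0.           0.           1.        ]] [[ 0.99496397 -0.05766578  0.08198393  0.45819479]
 [-0.10012398 -0.60997774  0.78606765 -0.76027744]
 [ 0.00467917 -0.79031754 -0.6126796   0.68504743]
 [ 0.          0.          0.          1.        ]]
top [[581.63796962   0.         312.99071234]
 [  0.         581.63796962 238.81760733]
 [  0.           0.           1.        ]] [[-1.30112191e-02 -9.98188900e-01  5.87335406e-02  4.65606947e-01]
 [-9.99914492e-01  1.29117869e-02 -2.07214126e-03 -2.00538212e-02]
 [ 1.31003345e-03 -5.87554795e-02 -9.98271545e-01  1.64961891e+00]
 [ 0.00000000e+00  0.00000000e+00  0.00000000e+00  1.00000000e+00]]
```

View pics/side0.png

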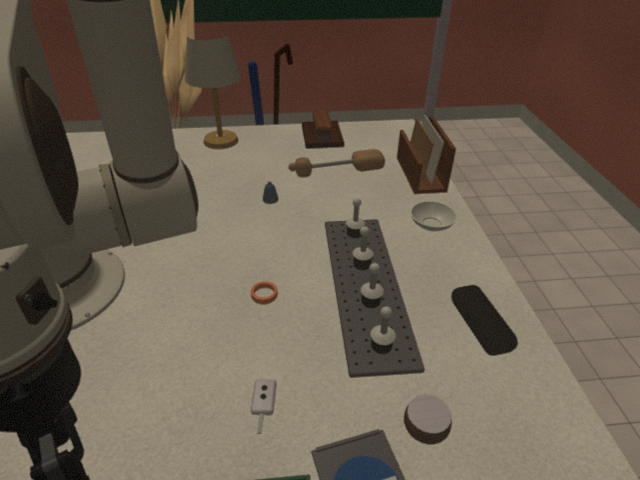

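View pics/top0.png

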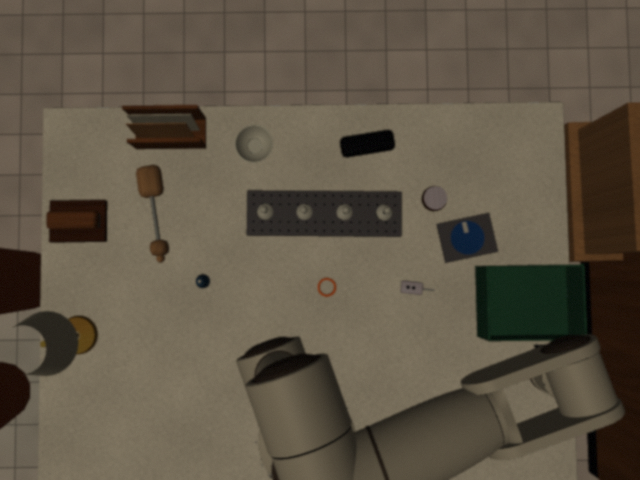

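```bash
cat > h.py <<'E'
from bench import sensors, capture, bot
import cv2, numpy as np
def ray(c,u,v):
    K=c["camera_matrix"];P=c["pose"]
    d=P[:3,:3]@np.linalg.inv(K)@np.array([u,v,1.]);return P[:3,3],d
def onz(c,u,v,z):
    o,d=ray(c,u,v);return o+d*(z-o[2])/d[2]
def tri(c1,p1,c2,p2):
    o1,d1=ray(c1,*p1);o2,d2=ray(c2,*p2)
    t=np.linalg.lstsq(np.c_[d1,-d2],o2-o1,rcond=None)[0]
    a=o1+d1*t[0];b=o2+d2*t[1];return (a+b)/2,np.linalg.norm(a-b)
def proj(c,p):
    P=np.linalg.inv(c["pose"]);q=c["camera_matrix"]@(P[:3,:3]@np.asarray(p)+P[:3,3]);return q[:2]/q[2]
def orange(c):
    h=cv2.cvtColor(c["image"],cv2.COLOR_BGR2HSV)
    return cv2.inRange(h,(3,130,90),(18,255,255))
def blobs(m,amin=20):
    n,l,s,ce=cv2.connectedComponentsWithStats(m)
    return [(s[i].tolist(),ce[i].round(2).tolist()) for i in range(1,n) if s[i][4]>=amin]
E
python3 - <<'E'
from h import *
T=capture("top");S=capture("side")
cv2.imwrite("pics/t1.png",cv2.resize(T["image"][180:300,240:410],None,fx=4.5,fy=4.5,interpolation=cv2.INTER_CUBIC))
cv2.imwrite("pics/s1.png",cv2.resize(S["image"][190:390,310:430],None,fx=3,fy=3,interpolation=cv2.INTER_CUBIC))
for n,c in(("T",T),("S",S)):
    print(n,"ring",[(b,onz(c,*b[1],.007).round(4)) for b in blobs(orange(c))])
    g=cv2.cvtColor(c["image"],cv2.COLOR_BGR2HSV)
# panel in top: dark grey
g=cv2.cvtColor(T["image"],cv2.COLOR_BGR2GRAY)
m=cv2.inRange(g,0,85);m[:180]=0;m[245:]=0;m[:,:235]=0;m[:,415:]=0
m=cv2.morphologyEx(m,cv2.MORPH_CLOSE,np.ones((5,5)))
cs,_=cv2.findContours(m,cv2.RETR_EXTERNAL,2);k=max(cs,key=cv2.contourArea)
r=cv2.minAreaRect(k);print(r)
b=cv2.boxPoints(r);B=[onz(T,*p,.012) for p in b];print(np.round(B,4))
print(np.mean(B,0),[np.linalg.norm(B[i]-B[i-1]) for i in range(4)])
E
```

```text
T ring [(([141, 178, 5, 14, 36], [142.61, 184.97]), array([0.7219, 0.459 , 0.007 ])), (([318, 278, 18, 19, 129], [326.52, 286.82]), array([ 0.4264, -0.0598,  0.007 ])), (([78, 324, 12, 9, 28], [83.25, 327.54]), array([0.3215, 0.6236, 0.007 ]))]
S ring [(([205, 131, 31, 13, 244], [220.15, 137.36]), array([0.2993, 0.643 , 0.007 ])), (([251, 282, 26, 19, 181], [263.54, 290.9]), array([ 0.4255, -0.0589,  0.007 ]))]
((324.0, 213.5), (47.0, 156.0), 90.0)
[[ 0.703   0.1646  0.012 ]
 [ 0.6973 -0.2776  0.012 ]
 [ 0.5638 -0.2746  0.012 ]
 [ 0.5695  0.1654  0.012 ]]
[ 0.63342149 -0.05555593  0.012     ] [np.float64(0.13345490341350194), np.float64(0.4421898716879921), np.float64(0.13350463179442662), np.float64(0.44008630453756387)]
```

```bash
sleep 1; ls pics
```

```text
s1.png
side0.png
t1.png
top0.png
```

View pics/t1.png

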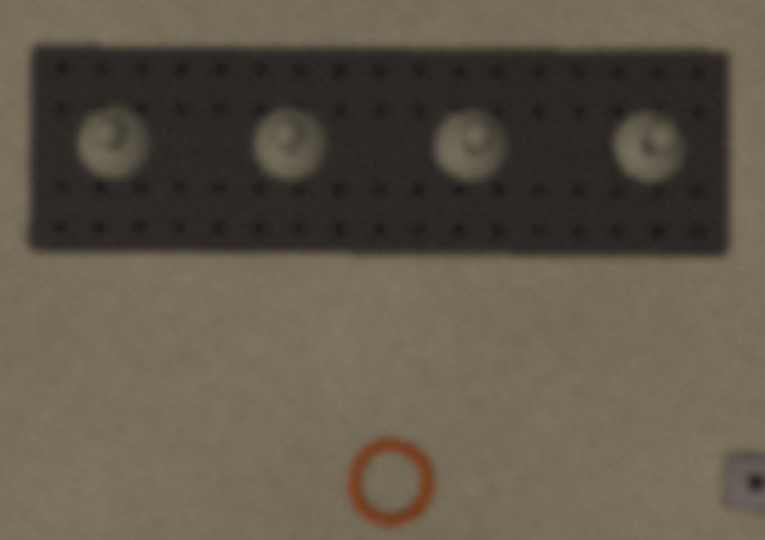

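View pics/s1.png

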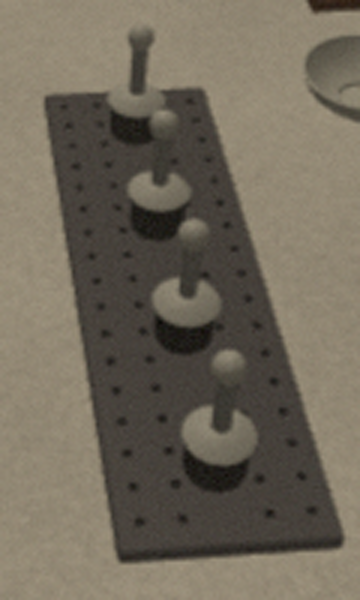

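Run:
```python
from h import *
T=capture("top");S=capture("side")
# skirts in top by white threshold inside panel
g=cv2.cvtColor(T["image"],cv2.COLOR_BGR2GRAY)
m=cv2.inRange(g,86,255);m[:196]=0;m[232:]=0;m[:,:252]=0;m[:,398:]=0
sk=[b for b in blobs(m,60)]
for b in sk: print("skirt",b,onz(T,*b[1],.051).round(4))
p=np.float32([onz(T,*b[1],.051)[:2] for b in sk]);vx,vy,x0,y0=cv2.fitLine(p,2,0,.01,.01).ravel();print("row dir",vx,vy,x0,y0)
# edges top/bottom of panel
d=cv2.GaussianBlur(g,(3,3),0).astype(float)
for rs,sgn in((slice(183,200),-1),(slice(228,244),1)):
    pts=[]
    for u in range(255,396,4):
        col=d[rs,u];gr=sgn*np.diff(col);gr=np.clip(gr,0,None);i=np.argmax(gr);w=gr[max(0,i-2):i+3];v=rs.start+.5+(w*np.arange(max(0,i-2),max(0,i-2)+len(w))).sum()/w.sum()
        pts.append(onz(T,u,v,.012)[:2])
    l=cv2.fitLine(np.float32(pts),cv2.DIST_HUBER,0,.01,.01).ravel();print("edge",l)
bs=[(357,202.7),(364.7,231.7),(374.3,268.3),(386,312.7)]
bt=[(112,132),(288,135),(475,137),(660,138)]
for i in range(4):
    t=(bt[i][0]/4.5+240-.4,bt[i][1]/4.5+180-.4)
    print("ball",i+1,tri(T,t,S,bs[i]), onz(S,*bs[i],.1).round(4),onz(T,*t,.1).round(4))
```

```text
skirt ([258, 207, 11, 11, 76], [262.08, 212.57]) [0.634  0.1162 0.051 ]
skirt ([297, 207, 12, 12, 84], [301.76, 212.94]) [0.6316 0.0067 0.051 ]
skirt ([337, 207, 11, 12, 91], [342.0, 212.49]) [ 0.6314 -0.1044  0.051 ]
skirt ([377, 207, 12, 12, 93], [382.26, 212.7]) [ 0.6294 -0.2155  0.051 ]
row dir 0.012716622 0.9999191 0.63162726 -0.049263336
edge [ 0.01868612  0.9998254   0.69890165 -0.0989739 ]
edge [ 0.02176907  0.999763    0.5698106  -0.04841699]
ball 1 (array([0.63874945, 0.10574881, 0.09715016]), np.float64(0.00029752181392918824)) [0.6377 0.1015 0.1   ] [0.6386 0.1055 0.1   ]
ball 2 (array([0.63627792, 0.00082728, 0.09639555]), np.float64(0.0008907871227330672)) [ 0.6356 -0.0038  0.1   ] [0.6354 0.0008 0.1   ]
ball 3 (array([ 0.63383559, -0.11070301,  0.09593277]), np.float64(0.0011757099185521489)) [ 0.6332 -0.1152  0.1   ] [ 0.6328 -0.1104  0.1   ]
ball 4 (array([ 0.63187247, -0.22117745,  0.0948718 ]), np.float64(0.001064116967197537)) [ 0.6309 -0.2259  0.1   ] [ 0.6308 -0.2204  0.1   ]
```

```bash
cat >> h.py <<'E'
from scipy.spatial.transform import Rotation as R
def rot(s): return R.from_euler('xyz',s["orientation"],degrees=True)
def plan(target,Rt=None):
    s=sensors.state();r=rot(s)
    print("t",s["time_s"],"pos",s["eef_pos"].round(4),"f",s["ft_force"].round(2),"w",round(s["gripper_width"],4))
    print("shift cm",(r.inv().apply(np.array(target)-s["eef_pos"])*100).round(2))
    if Rt is not None: print("rotvec",(r.inv()*Rt).as_rotvec(degrees=True).round(2))
# tool down: x=-z ; jaws z = panel y axis (sign +1/-1)
yaw=np.arctan2(-.02,1)
def down(sg=1,lean=0):
    zc=sg*np.array([-np.sin(yaw),np.cos(yaw),0]);xc=np.array([0,0,-1.]);yc=np.cross(zc,xc)
    px=np.array([np.cos(yaw),np.sin(yaw),0])
    return R.from_rotvec(-px*lean)*R.from_matrix(np.c_[xc,yc,zc])
def peg(n,along=0): # panel point x,y
    y=[.165,.055,-.055,-.165][n-1]+along
    return np.array([.6347,-.0556])+y*np.array([-np.sin(yaw),np.cos(yaw)])
E
python3 - <<'E'
from h import *
s=sensors.state();print(rot(s).as_matrix().round(3))
for sg in(1,-1): plan([*peg(4),.30],down(sg))
for n in range(1,5):print(peg(n))
E
```

```text
[[-0.     0.893  0.449]
 [ 0.     0.449 -0.893]
 [-1.     0.    -0.   ]]
t 0.3 pos [ 0.2582 -0.5137  0.4045] f [ 0.31 -0.67 -0.13] w 0.0854
shift cm [10.46 46.51 -9.43]
rotvec [-1.5217e+02 -0.0000e+00 -3.0000e-02]
t 0.3 pos [ 0.2582 -0.5137  0.4045] f [ 0.31 -0.67 -0.13] w 0.0854
shift cm [10.46 46.51 -9.43]
rotvec [ 2.783e+01 -2.000e-02  0.000e+00]
[0.63799934 0.10936701]
[ 6.35799780e-01 -6.10996701e-04]
[ 0.63360022 -0.110589  ]
[ 0.63140066 -0.22056701]
```

```bash
python3 -m inch '[{"x":1,"y":5.8,"z":-1.2,"rx":4,"hand":0},{"x":2,"y":11.6,"z":-2.4,"rx":8,"hand":0},{"x":4,"y":17.4,"z":-3.6,"rx":12,"hand":0},{"x":6,"y":23.2,"z":-4.8,"rx":16,"hand":0},{"x":8,"y":29,"z":-6,"rx":20,"hand":0},{"x":9.5,"y":34.8,"z":-7.1,"rx":24,"hand":0},{"x":9.5,"y":40.6,"z":-8.2,"rx":27.83,"hand":0},{"x":9.5,"y":46.51,"z":-9.43,"rx":27.83,"hand":0}]' 30
python3 - <<'E'
from h import *
plan([*peg(4),.31],down(-1))
E
```

```text
t 0.3 pos [ 0.2582 -0.5137  0.4045] f [ 0.31 -0.67 -0.13] w 0.0854
shift cm [ 9.46 46.51 -9.43]
rotvec [ 2.783e+01 -2.000e-02  0.000e+00]schema error: expected keys x, y, z, rx, ry, rz, hand
```

```bash
python3 -m inch '[{"x":1,"y":5.8,"z":-1.2,"rx":4,"ry":0,"rz":0,"hand":0},{"x":2,"y":11.6,"z":-2.4,"rx":8,"ry":0,"rz":0,"hand":0},{"x":4,"y":17.4,"z":-3.6,"rx":12,"ry":0,"rz":0,"hand":0},{"x":6,"y":23.2,"z":-4.8,"rx":16,"ry":0,"rz":0,"hand":0},{"x":8,"y":29,"z":-6,"rx":20,"ry":0,"rz":0,"hand":0},{"x":9.5,"y":34.8,"z":-7.1,"rx":24,"ry":0,"rz":0,"hand":0},{"x":9.5,"y":40.6,"z":-8.2,"rx":27.83,"ry":0,"rz":0,"hand":0},{"x":9.5,"y":46.51,"z":-9.43,"rx":27.83,"ry":0,"rz":0,"hand":0}]' 30
python3 - <<'E'
from h import *
plan([*peg(4),.31],down(-1))
E
```

```text
time_s: 1.3
eef_pos: [0.6328, -0.2192, 0.3095]
orientation: [-110.3, 90.0, 158.5]
ft_force: [0.1, -0.3, 0.6]
gripper_width: 0.0429
t 1.3 pos [ 0.6328 -0.2192  0.3095] f [ 0.06 -0.25  0.65] w 0.0429
shift cm [-0.05 -0.14  0.14]
rotvec [-0.06 -0.01  0.02]
```

Run:
```python
from h import *
plan([*peg(4),.31],down(-1))
S=capture("side");cv2.imwrite("pics/s2.png",cv2.resize(S["image"][120:400,260:480],None,fx=2.1,fy=2.1,interpolation=cv2.INTER_CUBIC))
plan([*peg(4),.255],down(-1))
```

```text
t 1.3 pos [ 0.6328 -0.2192  0.3095] f [ 0.06 -0.25  0.65] w 0.0429
shift cm [-0.05 -0.14  0.14]
rotvec [-0.06 -0.01  0.02]
t 1.35 pos [ 0.6367 -0.2147  0.3092] f [ 2.01  6.56 -0.54] w 0.0429
shift cm [ 5.42 -0.53  0.61]
rotvec [ 0.16 -0.11 -0.09]
```

View pics/s2.png

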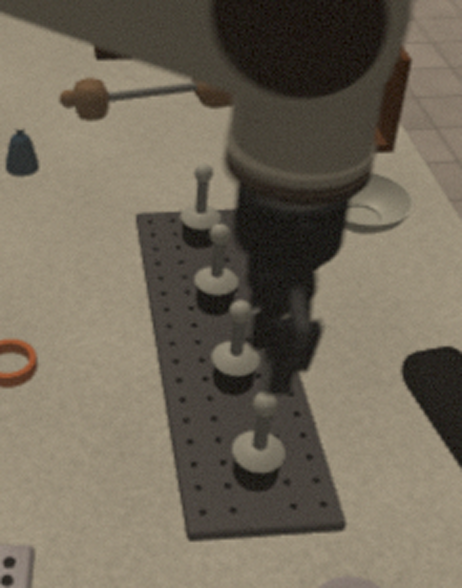

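```bash
python3 -m inch '[{"x":0,"y":0,"z":0,"rx":0,"ry":0,"rz":0,"hand":0},{"x":0,"y":0,"z":0,"rx":0,"ry":0,"rz":0,"hand":0},{"x":2,"y":0,"z":0,"rx":0,"ry":0,"rz":0,"hand":0},{"x":4,"y":0,"z":0,"rx":0,"ry":0,"rz":0,"hand":0},{"x":6.2,"y":0,"z":0,"rx":0,"ry":0,"rz":0,"hand":0},{"x":6.2,"y":0,"z":0,"rx":0,"ry":0,"rz":0,"hand":0},{"x":6.2,"y":0,"z":0,"rx":0,"ry":0,"rz":0,"hand":0},{"x":6.2,"y":0,"z":0,"rx":0,"ry":0,"rz":0,"hand":0}]'
python3 - <<'E'
from h import *
S=capture("side");cv2.imwrite("pics/s3.png",cv2.resize(S["image"][190:390,310:450],None,fx=3,fy=3,interpolation=cv2.INTER_CUBIC))
plan([*peg(4),.247],down(-1))
E
```

```text
time_s: 2.35
eef_pos: [0.6315, -0.2207, 0.2486]
orientation: [68.6, 89.9, -22.5]
ft_force: [0.9, -0.2, 0.1]
gripper_width: 0.0427
t 2.4 pos [ 0.6315 -0.2207  0.2485] f [ 0.12  0.23 -0.09] w 0.0425
shift cm [ 0.15 -0.01 -0.01]
rotvec [ 0.    0.02 -0.06]
```

View pics/s3.png

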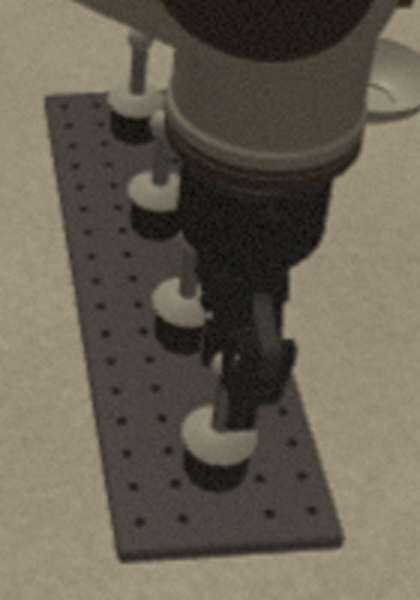

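```bash
python3 -m inch '[{"x":0.1,"y":-0.1,"z":0.4,"rx":0,"ry":0,"rz":0,"hand":0},{"x":0.1,"y":-0.1,"z":0.8,"rx":0,"ry":0,"rz":0,"hand":0},{"x":0.1,"y":-0.1,"z":1.1,"rx":0,"ry":0,"rz":0,"hand":0},{"x":0.1,"y":-0.1,"z":1.3,"rx":0,"ry":0,"rz":0,"hand":0},{"x":0.1,"y":-0.1,"z":1.5,"rx":0,"ry":0,"rz":0,"hand":0},{"x":0.1,"y":-0.1,"z":1.6,"rx":0,"ry":0,"rz":0,"hand":0},{"x":0.1,"y":-0.1,"z":1.6,"rx":0,"ry":0,"rz":0,"hand":0},{"x":0.1,"y":-0.1,"z":1.6,"rx":0,"ry":0,"rz":0,"hand":0}]'
python3 - <<'E'
from h import *
S=capture("side");cv2.imwrite("pics/s4.png",cv2.resize(S["image"][190:390,310:450],None,fx=3,fy=3,interpolation=cv2.INTER_CUBIC))
plan([*peg(4),.247],down(-1))
E
```

```text
time_s: 3.4
eef_pos: [0.6301, -0.2365, 0.2466]
orientation: [-149.6, 90.0, 119.2]
ft_force: [-0.3, -0.1, 0.2]
gripper_width: 0.0426
t 3.45 pos [ 0.6301 -0.2365  0.2467] f [-0.93 -0.29 -0.02] w 0.0426
shift cm [-0.03  0.1  -1.6 ]
rotvec [ 0.01 -0.    0.01]
```

View pics/s4.png

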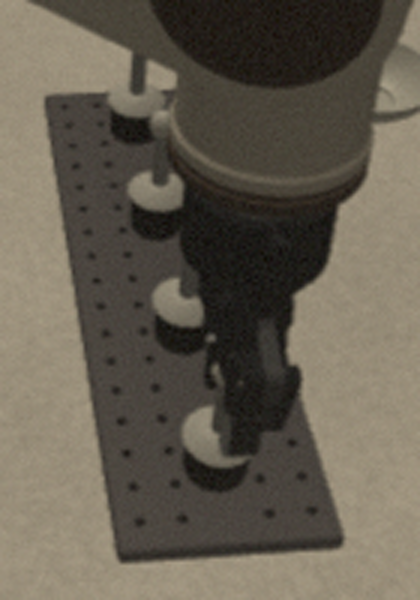

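```bash
python3 -m inch '[{"x":0,"y":0,"z":0.1,"rx":0,"ry":0,"rz":0,"hand":0},{"x":0,"y":0,"z":0.2,"rx":0,"ry":0,"rz":0,"hand":0},{"x":0,"y":0,"z":0.3,"rx":0,"ry":0,"rz":0,"hand":0},{"x":0,"y":0,"z":0.3,"rx":0,"ry":0,"rz":0,"hand":0},{"x":0,"y":0,"z":0.3,"rx":0,"ry":0,"rz":0,"hand":0},{"x":0,"y":0,"z":0.3,"rx":0,"ry":0,"rz":0,"hand":0},{"x":0,"y":0,"z":0.3,"rx":0,"ry":0,"rz":0,"hand":0},{"x":0,"y":0,"z":0.3,"rx":0,"ry":0,"rz":0,"hand":0}]'
python3 - <<'E'
from h import *
T=capture("top");cv2.imwrite("pics/t5.png",cv2.resize(T["image"][180:300,240:410],None,fx=4.5,fy=4.5,interpolation=cv2.INTER_CUBIC))
plan([*peg(4),.247],down(-1))
E
```

```text
time_s: 4.45
eef_pos: [0.6301, -0.2396, 0.2467]
orientation: [-165.2, 90.0, 103.7]
ft_force: [-0.4, 0.6, -1.0]
gripper_width: 0.0423
t 4.5 pos [ 0.63   -0.2395  0.2467] f [ 0.02 -0.38 -0.34] w 0.0428
shift cm [-0.03  0.1  -1.9 ]
rotvec [ 0.01 -0.01  0.  ]
```

View pics/t5.png

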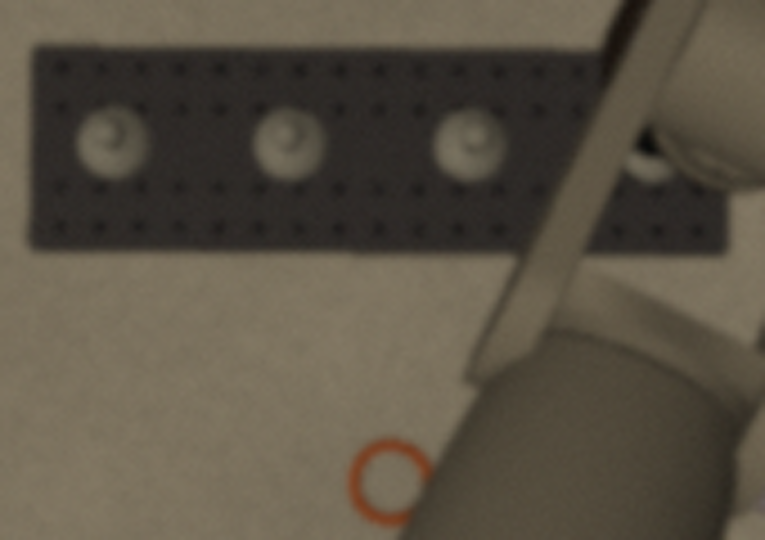

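Run:
```python
from h import *
S=capture("side");cv2.imwrite("pics/s5.png",cv2.resize(S["image"][285:365,355:435],None,fx=7,fy=7,interpolation=cv2.INTER_CUBIC))
for a in(0,-.008,-.021): print(proj(S,[*peg(4,a),.1]), proj(S,[*peg(4,a/2),.056]))
```

```text
[385.60946533 310.32412153] [383.21698916 328.11899034]
[386.55174428 313.87557617] [383.66166123 329.89787788]
[388.11539923 319.76900043] [384.39157975 332.8178791 ]
```

View pics/s5.png

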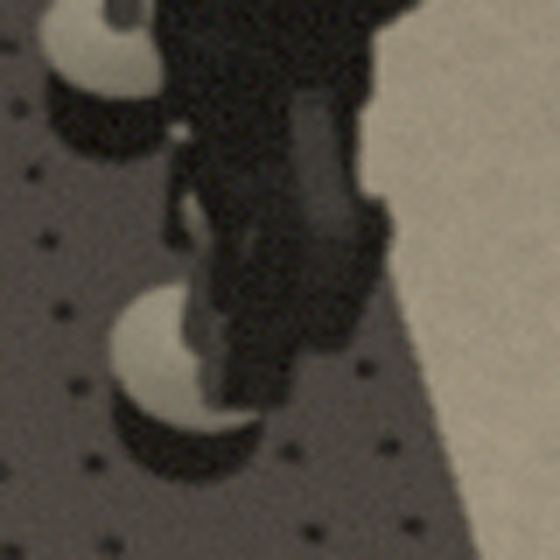

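```bash
python3 -m inch '[{"x":0,"y":0,"z":0.1,"rx":0,"ry":0,"rz":0,"hand":0},{"x":0,"y":0,"z":0.2,"rx":0,"ry":0,"rz":0,"hand":0},{"x":0,"y":0,"z":0.3,"rx":0,"ry":0,"rz":0,"hand":0},{"x":0,"y":0,"z":0.4,"rx":0,"ry":0,"rz":0,"hand":0},{"x":0,"y":0,"z":0.4,"rx":0,"ry":0,"rz":0,"hand":0},{"x":0,"y":0,"z":0.4,"rx":0,"ry":0,"rz":0,"hand":0},{"x":0,"y":0,"z":0.4,"rx":0,"ry":0,"rz":0,"hand":0},{"x":0,"y":0,"z":0.4,"rx":0,"ry":0,"rz":0,"hand":0}]'
python3 - <<'E'
from h import *
S=capture("side");cv2.imwrite("pics/s6.png",cv2.resize(S["image"][285:365,355:435],None,fx=7,fy=7,interpolation=cv2.INTER_CUBIC))
plan([*peg(4),.247],down(-1))
E
```

```text
time_s: 5.55
eef_pos: [0.6299, -0.2435, 0.2467]
orientation: [-134.2, 90.0, 134.6]
ft_force: [0.0, 0.3, 0.5]
gripper_width: 0.0427
t 5.6 pos [ 0.63   -0.2435  0.2467] f [ 0.4  -0.69 -0.42] w 0.0425
shift cm [-0.03  0.1  -2.3 ]
rotvec [ 0.01 -0.    0.  ]
```

View pics/s6.png

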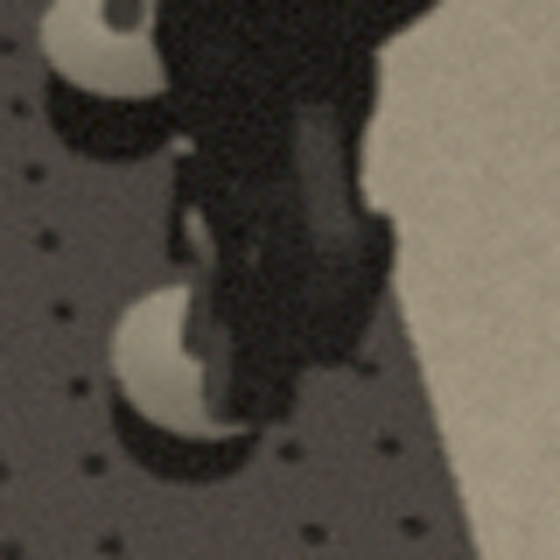

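```bash
python3 -m inch '[{"x":0,"y":0,"z":0.2,"rx":0,"ry":0,"rz":0,"hand":0},{"x":0,"y":0,"z":0.4,"rx":0,"ry":0,"rz":0,"hand":0},{"x":0,"y":0,"z":0.6,"rx":0,"ry":0,"rz":0,"hand":0},{"x":0,"y":0,"z":0.75,"rx":0,"ry":0,"rz":0,"hand":0},{"x":0,"y":0,"z":0.85,"rx":0,"ry":0,"rz":0,"hand":0},{"x":0,"y":0,"z":0.95,"rx":0,"ry":0,"rz":0,"hand":0},{"x":0,"y":0,"z":0.95,"rx":0,"ry":0,"rz":0,"hand":0},{"x":0,"y":0,"z":0.95,"rx":0,"ry":0,"rz":0,"hand":0}]'
python3 - <<'E'
from h import *
S=capture("side");cv2.imwrite("pics/s7.png",cv2.resize(S["image"][285:365,355:435],None,fx=7,fy=7,interpolation=cv2.INTER_CUBIC))
plan([*peg(4),.247],down(-1))
E
```

```text
time_s: 6.6
eef_pos: [0.6298, -0.2529, 0.2466]
orientation: [-156.8, 90.0, 112.1]
ft_force: [0.4, 4.6, -1.2]
gripper_width: 0.0425
t 6.65 pos [ 0.6298 -0.2529  0.2466] f [-0.23  3.57 -2.04] w 0.0427
shift cm [-0.04  0.1  -3.24]
rotvec [ 0.01 -0.02  0.01]
```

View pics/s7.png

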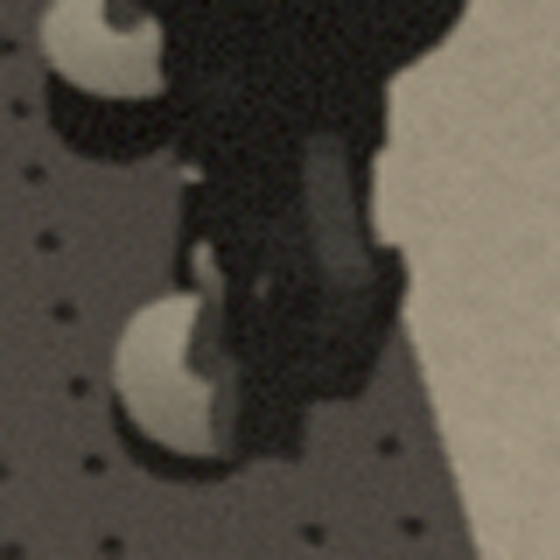

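```bash
python3 -m inch '[{"x":0,"y":0,"z":0.1,"rx":0,"ry":0,"rz":0,"hand":0},{"x":0,"y":0,"z":0.1,"rx":0,"ry":0,"rz":0,"hand":0},{"x":0,"y":0,"z":-0.6,"rx":0,"ry":0,"rz":0,"hand":0},{"x":0,"y":0,"z":-1.3,"rx":0,"ry":0,"rz":0,"hand":0},{"x":0,"y":0,"z":-1.9,"rx":0,"ry":0,"rz":0,"hand":0},{"x":0,"y":0,"z":-2.4,"rx":0,"ry":0,"rz":0,"hand":0},{"x":0,"y":0,"z":-2.9,"rx":0,"ry":0,"rz":0,"hand":0},{"x":0,"y":0,"z":-3.4,"rx":0,"ry":0,"rz":0,"hand":0}]'
python3 -m inch '[{"x":0,"y":0,"z":-0.5,"rx":0,"ry":0,"rz":0,"hand":0},{"x":0,"y":0,"z":-1.0,"rx":0,"ry":0,"rz":0,"hand":0},{"x":0,"y":0,"z":-1.5,"rx":0,"ry":0,"rz":0,"hand":0},{"x":0,"y":0,"z":-2.0,"rx":0,"ry":0,"rz":0,"hand":0},{"x":0,"y":0,"z":-2.3,"rx":0,"ry":0,"rz":0,"hand":0},{"x":0,"y":0,"z":-2.4,"rx":0,"ry":0,"rz":0,"hand":0},{"x":0,"y":0,"z":-2.4,"rx":0,"ry":0,"rz":0,"hand":0},{"x":0,"y":0,"z":-2.4,"rx":0,"ry":0,"rz":0,"hand":0}]'
python3 - <<'E'
from h import *
plan([*peg(4),.247],down(-1))
S=capture("side");cv2.imwrite("pics/s8.png",cv2.resize(S["image"][275:365,355:445],None,fx=6.5,fy=6.5,interpolation=cv2.INTER_CUBIC))
E
```

```text
time_s: 7.65
eef_pos: [0.6304, -0.2188, 0.2467]
orientation: [-86.1, 90.0, -177.2]
ft_force: [-0.3, -0.8, 0.6]
gripper_width: 0.0432
time_s: 8.65
eef_pos: [0.6309, -0.1952, 0.2467]
orientation: [-153.5, 90.0, 115.3]
ft_force: [-0.2, -0.1, 0.2]
gripper_width: 0.0429
t 8.65 pos [ 0.6309 -0.1952  0.2467] f [-0.22 -0.11  0.22] w 0.0429
shift cm [-0.03  0.1   2.54]
rotvec [-0.   -0.01  0.  ]
```

View pics/s8.png

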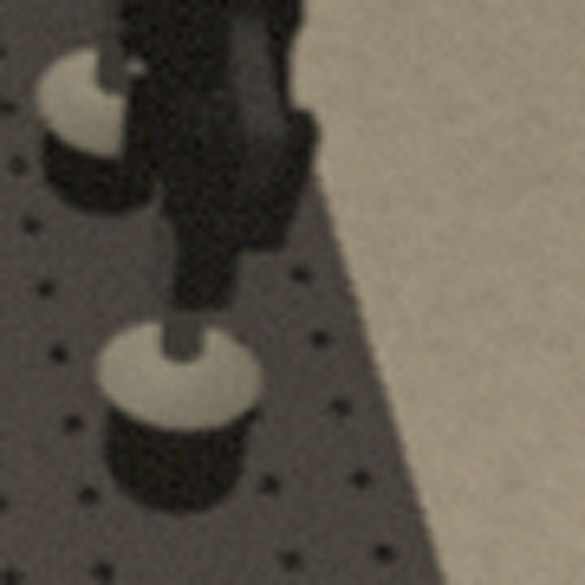

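```bash
python3 -m inch '[{"x":0,"y":0,"z":-0.2,"rx":0,"ry":0,"rz":0,"hand":0},{"x":0,"y":0,"z":-0.4,"rx":0,"ry":0,"rz":0,"hand":0},{"x":0,"y":0,"z":-0.5,"rx":0,"ry":0,"rz":0,"hand":0},{"x":0,"y":0,"z":-0.6,"rx":0,"ry":0,"rz":0,"hand":0},{"x":0,"y":0,"z":-0.7,"rx":0,"ry":0,"rz":0,"hand":0},{"x":0,"y":0,"z":-0.7,"rx":0,"ry":0,"rz":0,"hand":0},{"x":0,"y":0,"z":-0.7,"rx":0,"ry":0,"rz":0,"hand":0},{"x":0,"y":0,"z":-0.7,"rx":0,"ry":0,"rz":0,"hand":0}]'
python3 - <<'E'
from h import *
plan([*peg(4),.247],down(-1))
S=capture("side")
plan([*peg(4),.247],down(-1))
E
```

```text
time_s: 9.7
eef_pos: [0.6311, -0.1881, 0.2467]
orientation: [171.9, 90.0, 80.7]
ft_force: [-0.1, -0.8, -0.4]
gripper_width: 0.0426
t 9.7 pos [ 0.6311 -0.1881  0.2467] f [-0.1  -0.84 -0.38] w 0.0426
shift cm [-0.03  0.1   3.24]
rotvec [-0.   -0.01 -0.  ]
t 9.75 pos [ 0.6311 -0.1881  0.2467] f [-1.2  -1.6   0.11] w 0.0426
shift cm [-0.03  0.1   3.24]
rotvec [-0.   -0.01 -0.  ]
```

```bash
python3 -m inch '[{"x":0,"y":0,"z":-0.05,"rx":0,"ry":0,"rz":0,"hand":0},{"x":0,"y":0,"z":-0.1,"rx":0,"ry":0,"rz":0,"hand":0},{"x":0,"y":0,"z":-0.15,"rx":0,"ry":0,"rz":0,"hand":0},{"x":0,"y":0,"z":-0.15,"rx":0,"ry":0,"rz":0,"hand":0},{"x":0,"y":0,"z":-0.15,"rx":0,"ry":0,"rz":0,"hand":0},{"x":0,"y":0,"z":-0.15,"rx":0,"ry":0,"rz":0,"hand":0},{"x":0,"y":0,"z":-0.15,"rx":0,"ry":0,"rz":0,"hand":0},{"x":0,"y":0,"z":-0.15,"rx":0,"ry":0,"rz":0,"hand":0}]'
python3 - <<'E'
from h import *
S=capture("side")
plan([*peg(4),.247],down(-1))
S=capture("side")
plan([*peg(4),.247],down(-1))
E
```

```text
time_s: 10.75
eef_pos: [0.6311, -0.1868, 0.2466]
orientation: [-4.4, 90.0, -95.5]
ft_force: [-0.2, -5.7, -2.4]
gripper_width: 0.0426
t 10.8 pos [ 0.6311 -0.1868  0.2466] f [-0.26 -5.54 -2.24] w 0.0427
shift cm [-0.04  0.1   3.38]
rotvec [-0.    0.02  0.01]
t 10.85 pos [ 0.6311 -0.1868  0.2466] f [-0.05 -6.36 -1.69] w 0.0429
shift cm [-0.04  0.1   3.37]
rotvec [-0.    0.02  0.  ]
```

```bash
python3 -m inch '[{"x":0,"y":0,"z":0.4,"rx":0,"ry":0,"rz":0,"hand":0},{"x":0,"y":0,"z":1.1,"rx":0,"ry":0,"rz":0,"hand":0},{"x":0,"y":0,"z":1.1,"rx":0,"ry":0,"rz":0,"hand":0},{"x":-1.5,"y":0,"z":1.1,"rx":0,"ry":0,"rz":0,"hand":0},{"x":-4,"y":0,"z":1.1,"rx":0,"ry":0,"rz":0,"hand":0},{"x":-7.5,"y":0,"z":1.1,"rx":0,"ry":0,"rz":0,"hand":0},{"x":-8,"y":-4,"z":-1,"rx":0,"ry":0,"rz":0,"hand":-1},{"x":-8,"y":-9,"z":-4,"rx":0,"ry":0,"rz":0,"hand":-1}]'
python3 - <<'E'
from h import *
plan([.426,-.0594,.25],down(-1))
E
```

```text
time_s: 11.85
eef_pos: [0.5412, -0.1444, 0.3281]
orientation: [74.4, 89.9, -16.8]
ft_force: [0.1, -0.1, 0.0]
gripper_width: 0.0767
t 11.85 pos [ 0.5412 -0.1444  0.3281] f [ 0.09 -0.08  0.02] w 0.0767
shift cm [  7.78 -11.7   -8.27]
rotvec [-0.02  0.03 -0.1 ]
```

```bash
python3 -m inch '[{"x":1.5,"y":-2.9,"z":-2.1,"rx":0,"ry":0,"rz":0,"hand":-1},{"x":3,"y":-5.8,"z":-4.2,"rx":0,"ry":0,"rz":0,"hand":-1},{"x":5,"y":-9,"z":-6.6,"rx":0,"ry":0,"rz":0,"hand":-1},{"x":7.5,"y":-11.2,"z":-8.3,"rx":0,"ry":0,"rz":0,"hand":-1},{"x":8,"y":-11.6,"z":-8.5,"rx":0,"ry":0,"rz":0,"hand":-1},{"x":8,"y":-11.6,"z":-8.5,"rx":0,"ry":0,"rz":0,"hand":-1},{"x":8,"y":-11.6,"z":-8.5,"rx":0,"ry":0,"rz":0,"hand":-1},{"x":8,"y":-11.6,"z":-8.5,"rx":0,"ry":0,"rz":0,"hand":-1}]'
python3 - <<'E'
from h import *
plan([.426,-.0594,.170],down(-1))
S=capture("side");cv2.imwrite("pics/s9.png",S["image"])
c=cv2.resize(S["image"][280:350,350:430],None,fx=7,fy=7,interpolation=cv2.INTER_CUBIC);cv2.imwrite("pics/s9b.png",c)
E
```

```text
time_s: 12.85
eef_pos: [0.4282, -0.0579, 0.2472]
orientation: [83.0, 90.0, -8.2]
ft_force: [0.3, 0.5, -0.3]
gripper_width: 0.0857
t 12.85 pos [ 0.4282 -0.0579  0.2472] f [ 0.31  0.55 -0.27] w 0.0857
shift cm [ 7.72 -0.22  0.16]
rotvec [-0.02  0.   -0.04]
```

View pics/s9.png

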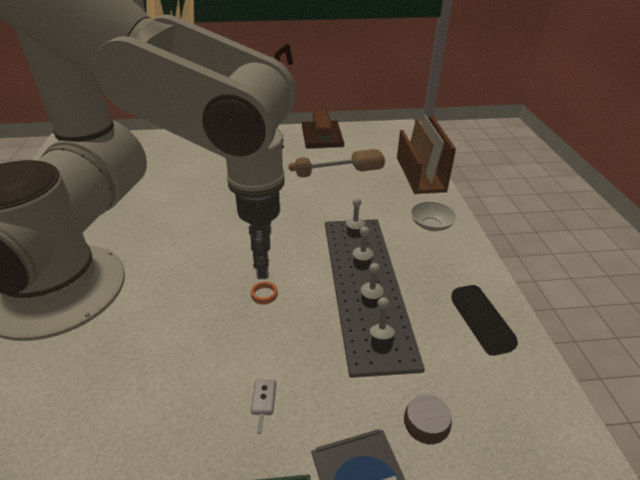

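View pics/s9b.png

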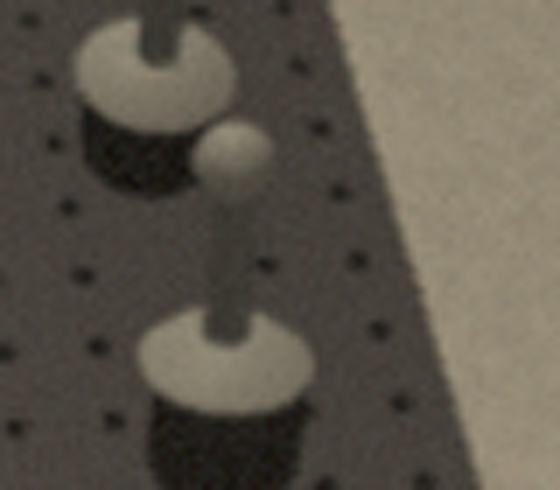

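```bash
python3 -m inch '[{"x":0,"y":-0.2,"z":0.12,"rx":0,"ry":0,"rz":0,"hand":-1},{"x":2.5,"y":-0.2,"z":0.12,"rx":0,"ry":0,"rz":0,"hand":-1},{"x":5,"y":-0.2,"z":0.12,"rx":0,"ry":0,"rz":0,"hand":-1},{"x":6.5,"y":-0.2,"z":0.12,"rx":0,"ry":0,"rz":0,"hand":-1},{"x":7.2,"y":-0.2,"z":0.12,"rx":0,"ry":0,"rz":0,"hand":-1},{"x":7.4,"y":-0.2,"z":0.12,"rx":0,"ry":0,"rz":0,"hand":-1},{"x":7.4,"y":-0.2,"z":0.12,"rx":0,"ry":0,"rz":0,"hand":-1},{"x":7.4,"y":-0.2,"z":0.12,"rx":0,"ry":0,"rz":0,"hand":-1}]' 20
python3 - <<'E'
from h import *
plan([.426,-.0594,.170],down(-1))
S=capture("side");cv2.imwrite("pics/s10.png",cv2.resize(S["image"][230:320,210:310],None,fx=6,fy=6,interpolation=cv2.INTER_CUBIC))
E
```

```text
time_s: 13.9
eef_pos: [0.4258, -0.0587, 0.1732]
orientation: [79.8, 90.0, -11.3]
ft_force: [0.3, -0.4, 0.1]
gripper_width: 0.0851
t 13.9 pos [ 0.4258 -0.0587  0.1732] f [ 0.33 -0.45  0.11] w 0.0851
shift cm [0.32 0.02 0.07]
rotvec [ 0.    0.01 -0.05]
```

View pics/s10.png

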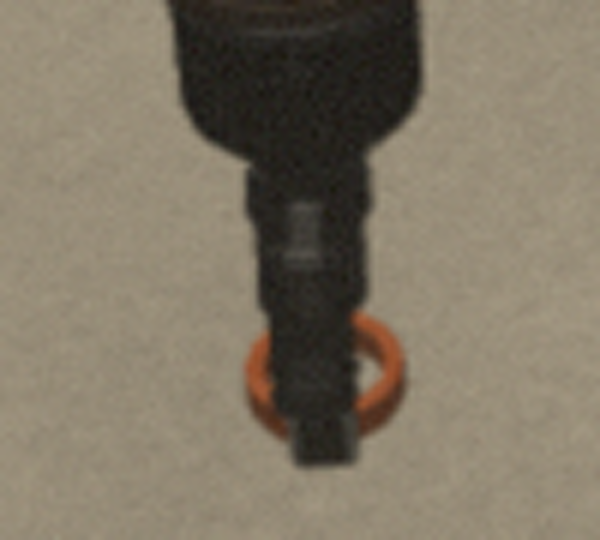

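```bash
python3 -m inch '[{"x":0.2,"y":0,"z":0,"rx":0,"ry":0,"rz":0,"hand":-0.5},{"x":0.2,"y":0,"z":0,"rx":0,"ry":0,"rz":0,"hand":0},{"x":0.2,"y":0,"z":0,"rx":0,"ry":0,"rz":0,"hand":0.1},{"x":0.2,"y":0,"z":0,"rx":0,"ry":0,"rz":0,"hand":0.1},{"x":0.2,"y":0,"z":0,"rx":0,"ry":0,"rz":0,"hand":0.1},{"x":0.2,"y":0,"z":0,"rx":0,"ry":0,"rz":0,"hand":0.1},{"x":0.2,"y":0,"z":0,"rx":0,"ry":0,"rz":0,"hand":0.1},{"x":0.2,"y":0,"z":0,"rx":0,"ry":0,"rz":0,"hand":0.1}]' 20
python3 -m inch '[{"x":0,"y":0,"z":0,"rx":0,"ry":0,"rz":0,"hand":0.1},{"x":-2,"y":0,"z":0,"rx":0,"ry":0,"rz":0,"hand":0.1},{"x":-5,"y":0,"z":0,"rx":0,"ry":0,"rz":0,"hand":0.1},{"x":-8,"y":0,"z":0,"rx":0,"ry":0,"rz":0,"hand":0.1},{"x":-11,"y":0,"z":0,"rx":0,"ry":0,"rz":0,"hand":0.1},{"x":-13,"y":0,"z":0,"rx":0,"ry":0,"rz":0,"hand":0.1},{"x":-13,"y":0,"z":0,"rx":0,"ry":0,"rz":0,"hand":0.1},{"x":-13,"y":0,"z":0,"rx":0,"ry":0,"rz":0,"hand":0.1}]' 20
python3 - <<'E'
from h import *
plan([.426,-.0594,.170],down(-1))
S=capture("side");cv2.imwrite("pics/s11.png",cv2.resize(S["image"][160:310,200:350],None,fx=4,fy=4,interpolation=cv2.INTER_CUBIC))
plan([.426,-.0594,.170],down(-1))
for b in blobs(orange(S),30):
    print(b,[onz(S,*b[1],z).round(4) for z in(.13,.14)])
o,d=ray(S,383.2,302.7);p=onz(S,383.2,302.7,.0975);print(p,p[:2]-peg(4))
E
```

```text
time_s: 14.95
eef_pos: [0.4256, -0.0586, 0.1709]
orientation: [-116.2, 90.0, 152.6]
ft_force: [-1.8, 1.3, 4.7]
gripper_width: 0.0533
time_s: 15.95
eef_pos: [0.4254, -0.0586, 0.2999]
orientation: [-111.5, 89.9, 157.3]
ft_force: [0.8, 0.3, -0.1]
gripper_width: 0.0535
t 15.95 pos [ 0.4254 -0.0586  0.2999] f [ 0.84  0.31 -0.14] w 0.0535
shift cm [12.99  0.07  0.09]
rotvec [ 0.01 -0.02  0.05]
t 16.0 pos [ 0.4254 -0.0586  0.2998] f [-0.28 -0.04 -1.14] w 0.0535
shift cm [12.98  0.08  0.09]
rotvec [ 0.   -0.03  0.08]
([205, 131, 17, 13, 129], [212.94, 138.07]) [array([0.31 , 0.386, 0.13 ]), array([0.3127, 0.3654, 0.14  ])]
([265, 231, 9, 16, 65], [269.25, 238.85]) [array([ 0.444 , -0.0477,  0.13  ]), array([ 0.4443, -0.0605,  0.14  ])]
([245, 234, 8, 14, 52], [248.15, 241.48]) [array([ 0.4047, -0.0519,  0.13  ]), array([ 0.4057, -0.0647,  0.14  ])]
[ 0.63183966 -0.20051389  0.0975    ] [0.000439   0.02005312]
```

View pics/s11.png

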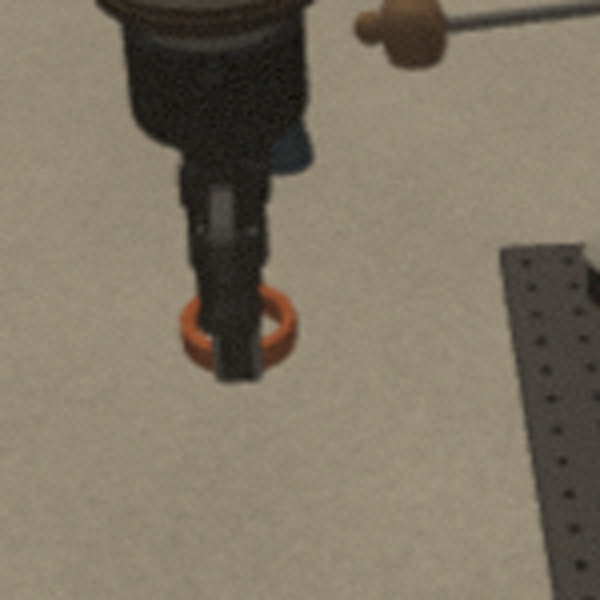

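```bash
cat >> h.py <<'E'
def pegpose(s,lean=.235,n=4,off=.0004):
    a=np.array([*peg(n,off),.012]);py=np.array([-np.sin(yaw),np.cos(yaw),0])
    d=np.sin(lean)*py+np.array([0,0,np.cos(lean)])
    return a+d*(s+.164), down(-1,lean)
E
python3 - <<'E'
from h import *
p,r=pegpose(.14);print(p,r.as_matrix().round(3));plan(p,r);plan(p)
E
```

```text
[ 0.63282406 -0.14939697  0.30764436] [[-0.005  1.    -0.019]
 [-0.233 -0.02  -0.972]
 [-0.973 -0.     0.233]]
t 16.0 pos [ 0.4254 -0.0586  0.2998] f [-0.28 -0.04 -1.14] w 0.0535
shift cm [-0.82 20.92  8.67]
rotvec [ 1.000e-02 -1.349e+01  8.000e-02]
t 16.0 pos [ 0.4254 -0.0586  0.2998] f [-0.28 -0.04 -1.14] w 0.0535
shift cm [-0.82 20.92  8.67]
```

```bash
python3 -m inch '[{"x":-0.5,"y":2.5,"z":1,"rx":0,"ry":-2,"rz":0,"hand":0.1},{"x":-0.8,"y":6,"z":2.5,"rx":0,"ry":-4,"rz":0,"hand":0.1},{"x":-0.8,"y":10,"z":4.2,"rx":0,"ry":-7,"rz":0,"hand":0.1},{"x":-0.8,"y":14,"z":5.8,"rx":0,"ry":-10,"rz":0,"hand":0.1},{"x":-0.8,"y":17.5,"z":7.2,"rx":0,"ry":-12,"rz":0,"hand":0.1},{"x":-0.8,"y":20,"z":8.3,"rx":0,"ry":-13.5,"rz":0,"hand":0.1},{"x":-0.8,"y":20.9,"z":8.67,"rx":0,"ry":-13.5,"rz":0,"hand":0.1},{"x":-0.8,"y":20.9,"z":8.67,"rx":0,"ry":-13.5,"rz":0,"hand":0.1}]'
python3 -m inch '[{"x":0,"y":0,"z":0,"rx":0,"ry":0,"rz":0,"hand":0.1},{"x":0,"y":0,"z":0,"rx":0,"ry":0,"rz":0,"hand":0.1},{"x":0,"y":0,"z":0,"rx":0,"ry":0,"rz":0,"hand":0.1},{"x":0,"y":0,"z":0,"rx":0,"ry":0,"rz":0,"hand":0.1},{"x":0,"y":0,"z":0,"rx":0,"ry":0,"rz":0,"hand":0.1},{"x":0,"y":0,"z":0,"rx":0,"ry":0,"rz":0,"hand":0.1},{"x":0,"y":0,"z":0,"rx":0,"ry":0,"rz":0,"hand":0.1},{"x":0,"y":0,"z":0,"rx":0,"ry":0,"rz":0,"hand":0.1}]'
python3 - <<'E'
from h import *
S=capture("side");cv2.imwrite("pics/s12.png",cv2.resize(S["image"][200:360,310:470],None,fx=3.7,fy=3.7,interpolation=cv2.INTER_CUBIC))
T=capture("top");cv2.imwrite("pics/t12.png",cv2.resize(T["image"][180:300,240:410],None,fx=4.5,fy=4.5,interpolation=cv2.INTER_CUBIC))
p,r=pegpose(.14);plan(p,r);p,r=pegpose(.10);plan(p,r)
E
```

```text
time_s: 17.0
eef_pos: [0.6327, -0.1495, 0.3077]
orientation: [-0.3, 76.6, -91.5]
ft_force: [-0.0, -0.3, -0.6]
gripper_width: 0.0534
time_s: 18.0
eef_pos: [0.6328, -0.1495, 0.3087]
orientation: [-0.0, 76.5, -91.2]
ft_force: [0.0, -0.0, -0.8]
gripper_width: 0.0536
t 18.1 pos [ 0.6328 -0.1495  0.3087] f [ 0.79 -0.17 -0.01] w 0.0532
shift cm [ 0.1  -0.   -0.03]
rotvec [0.   0.03 0.  ]
t 18.1 pos [ 0.6328 -0.1495  0.3087] f [ 0.79 -0.17 -0.01] w 0.0532
shift cm [ 4.1  -0.   -0.04]
rotvec [0.   0.03 0.  ]
```

View pics/s12.png

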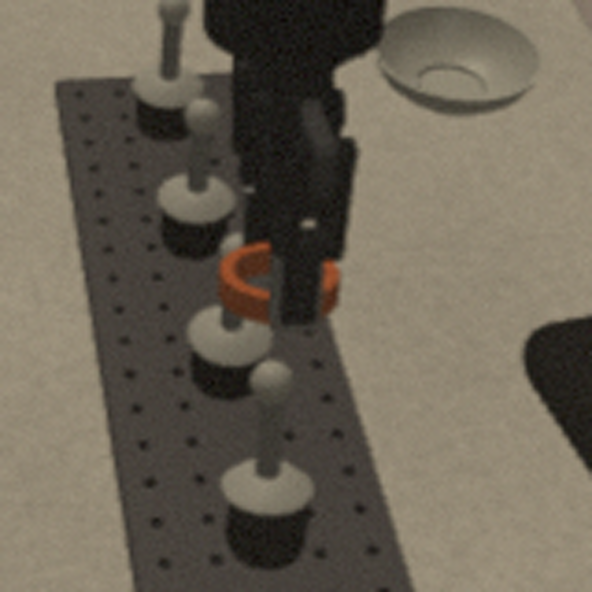

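View pics/t12.png

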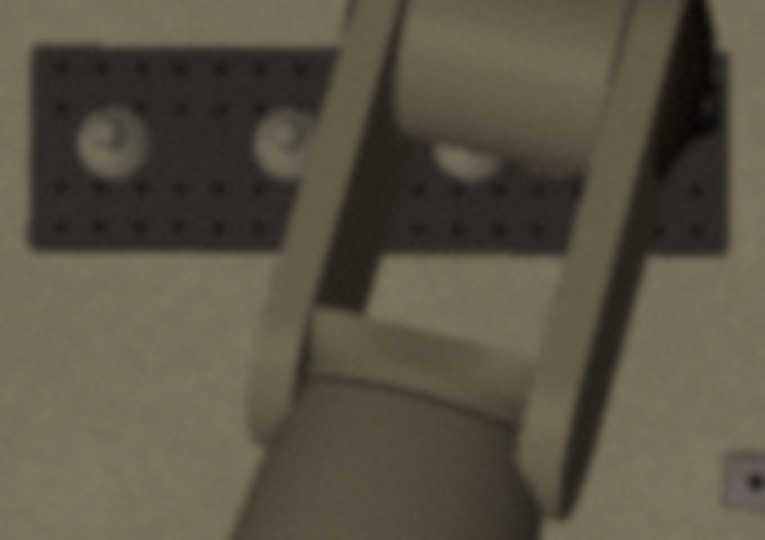

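Run:
```python
from h import *
S=capture("side")
for s in(.141,.088):
    p,r=pegpose(s-.164);print(s,p.round(4),proj(S,p))
for b in blobs(orange(S),10):print(b)
m=orange(S);m[:240]=0;m[310:]=0;x,y,w,h=cv2.boundingRect(m);print(x,y,w,h,x+w/2-.5,y+h/2-.5)
```

```text
0.141 [ 0.6321 -0.1873  0.1491] [384.48224359 274.97487838]
0.088 [ 0.6318 -0.1997  0.0976] [383.08912454 302.31516368]
([205, 131, 31, 13, 245], [219.42, 137.42])
([369, 265, 14, 16, 98], [374.98, 272.86])
([397, 270, 5, 9, 34], [398.56, 274.18])
369 265 33 16 385.0 272.5
```

```bash
python3 -m inch '[{"x":1.5,"y":0,"z":0,"rx":0,"ry":0,"rz":0,"hand":0.1},{"x":3,"y":0,"z":0,"rx":0,"ry":0,"rz":0,"hand":0.1},{"x":4.5,"y":0,"z":0,"rx":0,"ry":0,"rz":0,"hand":0.1},{"x":5.5,"y":0,"z":0,"rx":0,"ry":0,"rz":0,"hand":0.1},{"x":6,"y":0,"z":0,"rx":0,"ry":0,"rz":0,"hand":0.1},{"x":6,"y":0,"z":0,"rx":0,"ry":0,"rz":0,"hand":0.1},{"x":6,"y":0,"z":0,"rx":0,"ry":0,"rz":0,"hand":0.1},{"x":6,"y":0,"z":0,"rx":0,"ry":0,"rz":0,"hand":0.1}]'
python3 - <<'E'
from h import *
S=capture("side");cv2.imwrite("pics/s13.png",cv2.resize(S["image"][240:360,330:450],None,fx=4.9,fy=4.9,interpolation=cv2.INTER_CUBIC))
p,r=pegpose(.053);plan(p,r)
E
```

```text
time_s: 19.15
eef_pos: [0.6326, -0.1634, 0.2508]
orientation: [0.2, 76.5, -91.0]
ft_force: [-0.5, 0.4, 0.1]
gripper_width: 0.0533
t 19.2 pos [ 0.6326 -0.1634  0.2507] f [0.26 0.37 0.85] w 0.0536
shift cm [ 2.84 -0.01 -0.04]
rotvec [ 0.    0.04 -0.03]
```

View pics/s13.png

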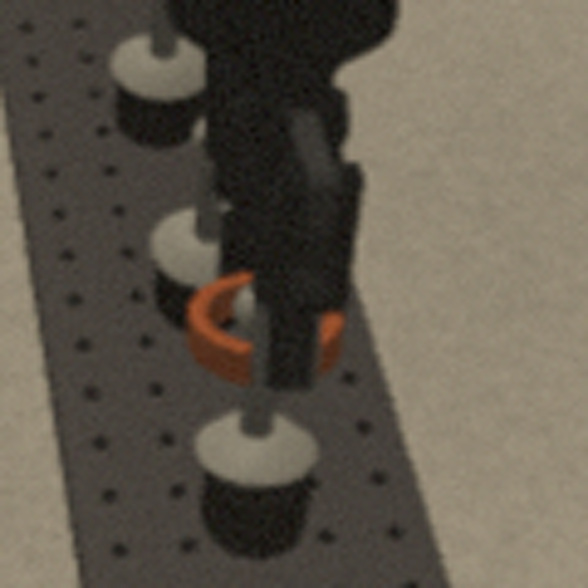

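```bash
python3 -m inch '[{"x":0.8,"y":0,"z":0,"rx":0,"ry":0,"rz":0,"hand":0.1},{"x":1.6,"y":0,"z":0,"rx":0,"ry":0,"rz":0,"hand":0.1},{"x":2.2,"y":0,"z":0,"rx":0,"ry":0,"rz":0,"hand":0.1},{"x":2.7,"y":0,"z":0,"rx":0,"ry":0,"rz":0,"hand":0.1},{"x":2.7,"y":0,"z":0,"rx":0,"ry":0,"rz":0,"hand":0.1},{"x":2.7,"y":0,"z":0,"rx":0,"ry":0,"rz":0,"hand":0.1},{"x":2.7,"y":0,"z":0,"rx":0,"ry":0,"rz":0,"hand":0.1},{"x":2.7,"y":0,"z":0,"rx":0,"ry":0,"rz":0,"hand":0.1}]'
python3 - <<'E'
from h import *
S=capture("side");cv2.imwrite("pics/s14.png",cv2.resize(S["image"][240:360,330:450],None,fx=4.9,fy=4.9,interpolation=cv2.INTER_CUBIC))
p,r=pegpose(.053);plan(p,r)
E
```

```text
time_s: 20.2
eef_pos: [0.6325, -0.1698, 0.2243]
orientation: [0.1, 76.5, -91.1]
ft_force: [0.7, 0.1, -0.5]
gripper_width: 0.0534
t 20.25 pos [ 0.6324 -0.1698  0.2242] f [ 0.21  0.08 -0.45] w 0.0534
shift cm [ 0.11 -0.   -0.04]
rotvec [ 0.    0.03 -0.01]
```

View pics/s14.png

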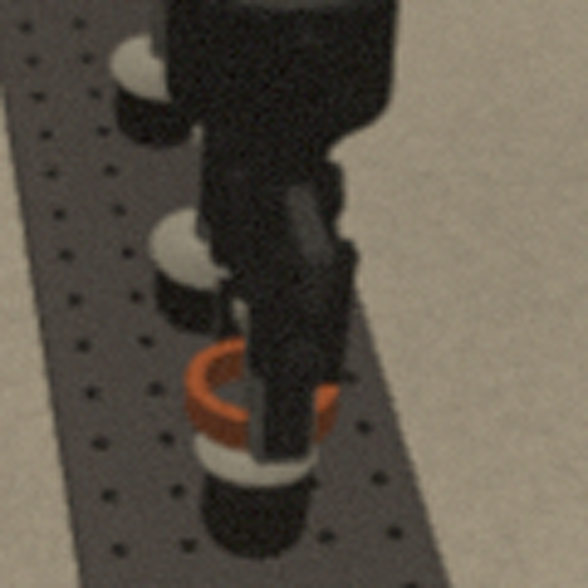

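```bash
python3 -m inch '[{"x":0.2,"y":0,"z":0,"rx":0,"ry":0,"rz":0,"hand":0.1},{"x":0.2,"y":0,"z":0,"rx":0,"ry":0,"rz":0,"hand":-0.4},{"x":0.2,"y":0,"z":0,"rx":0,"ry":0,"rz":0,"hand":-0.8},{"x":0.2,"y":0,"z":0,"rx":0,"ry":0,"rz":0,"hand":-0.8},{"x":0.2,"y":0,"z":0,"rx":0,"ry":0,"rz":0,"hand":-0.8},{"x":0.2,"y":0,"z":0,"rx":0,"ry":0,"rz":0,"hand":-0.8},{"x":0.2,"y":0,"z":0,"rx":0,"ry":0,"rz":0,"hand":-0.8},{"x":0.2,"y":0,"z":0,"rx":0,"ry":0,"rz":0,"hand":-0.8}]'
python3 - <<'E'
from h import *
S=capture("side");cv2.imwrite("pics/s15.png",cv2.resize(S["image"][240:360,330:450],None,fx=4.9,fy=4.9,interpolation=cv2.INTER_CUBIC))
p,r=pegpose(.053);plan(p,r)
E
```

```text
time_s: 21.25
eef_pos: [0.6324, -0.1703, 0.2221]
orientation: [-0.0, 76.5, -91.2]
ft_force: [-0.8, 0.4, 1.3]
gripper_width: 0.0768
t 21.3 pos [ 0.6324 -0.1703  0.2221] f [ 0.71  0.22 -0.2 ] w 0.0767
shift cm [-0.1  -0.   -0.04]
rotvec [0.   0.03 0.  ]
```

View pics/s15.png

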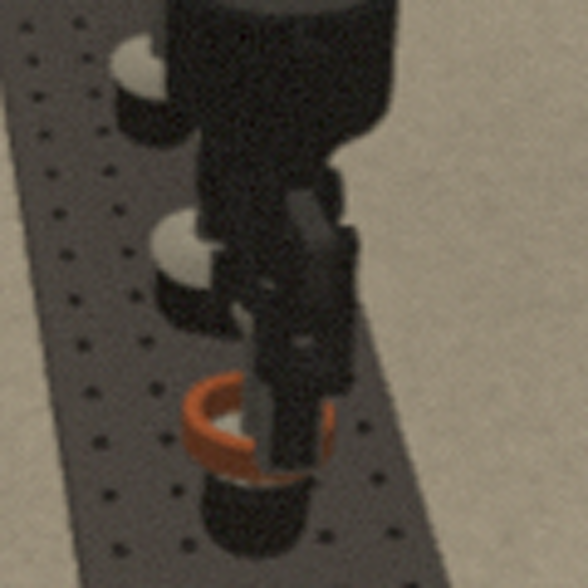

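Ring has dropped onto the skirt (around crop (258,430)). Retreat along the peg axis, then away.

```bash
python3 -m inch '[{"x":-1,"y":0,"z":0,"rx":0,"ry":0,"rz":0,"hand":-0.8},{"x":-2.5,"y":0,"z":0,"rx":0,"ry":0,"rz":0,"hand":-0.8},{"x":-4,"y":0,"z":0,"rx":0,"ry":0,"rz":0,"hand":-0.8},{"x":-6,"y":0,"z":0,"rx":0,"ry":0,"rz":0,"hand":-0.8},{"x":-8.5,"y":0,"z":0,"rx":0,"ry":0,"rz":0,"hand":-0.8},{"x":-11,"y":0,"z":0,"rx":0,"ry":0,"rz":0,"hand":-0.8},{"x":-13,"y":-2,"z":0,"rx":0,"ry":0,"rz":0,"hand":-0.8},{"x":-14,"y":-5,"z":0,"rx":0,"ry":0,"rz":0,"hand":-0.8}]'
python3 -m inch '[{"x":-1,"y":-5,"z":0,"rx":0,"ry":0,"rz":0,"hand":-0.8},{"x":-1,"y":-10,"z":0,"rx":0,"ry":0,"rz":0,"hand":-0.8},{"x":-1,"y":-15,"z":0,"rx":0,"ry":0,"rz":0,"hand":-0.8},{"x":-1,"y":-19,"z":0,"rx":0,"ry":0,"rz":0,"hand":-0.8},{"x":-1,"y":-20,"z":0,"rx":0,"ry":0,"rz":0,"hand":-0.8},{"x":-1,"y":-20,"z":0,"rx":0,"ry":0,"rz":0,"hand":-0.8},{"x":-1,"y":-20,"z":0,"rx":0,"ry":0,"rz":0,"hand":-0.8},{"x":-1,"y":-20,"z":0,"rx":0,"ry":0,"rz":0,"hand":-0.8}]'
python3 - <<'E'
from h import *
S=capture("side");cv2.imwrite("pics/s16.png",cv2.resize(S["image"][190:390,310:450],None,fx=3,fy=3,interpolation=cv2.INTER_CUBIC))
T=capture("top");cv2.imwrite("pics/t16.png",cv2.resize(T["image"][180:300,240:410],None,fx=4.5,fy=4.5,interpolation=cv2.INTER_CUBIC))
f,_=pegpose(.047-.164)
for n,c in(("S",S),("T",T)):
    m=orange(c)
    for b in blobs(m,15): print(n,b,onz(c,*b[1],f[2]).round(4))
print("foot",f,proj(S,f),proj(T,f)); b,_=pegpose(.088-.164);print("ball",proj(S,b))
E
```

```text
time_s: 22.3
eef_pos: [0.5828, -0.136, 0.3604]
orientation: [0.5, 76.5, -90.7]
ft_force: [-0.9, -0.1, 0.2]
gripper_width: 0.077
time_s: 23.3
eef_pos: [0.3839, -0.1303, 0.3678]
orientation: [-0.2, 76.5, -91.3]
ft_force: [-0.2, 1.1, 0.2]
gripper_width: 0.0768
S ([367, 316, 31, 17, 209], [382.2, 324.44]) [ 0.6309 -0.2137  0.0577]
T ([370, 202, 19, 19, 127], [379.46, 211.33]) [ 0.6326 -0.2071  0.0577]
foot [ 0.63162749 -0.20922566  0.05770817] [382.06166553 322.47928571] [380.23924343 211.67638318]
ball [383.08912454 302.31516368]
```

View pics/s16.png

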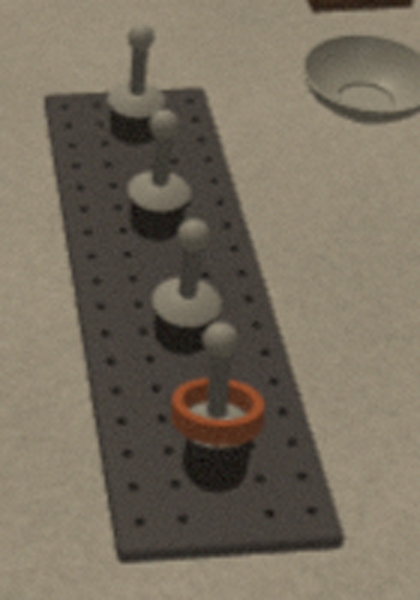

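View pics/t16.png

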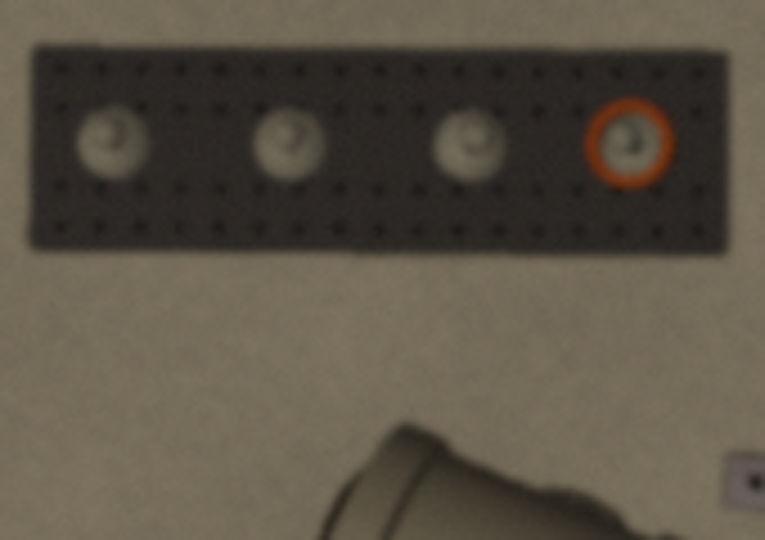

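```bash
python3 -c "
from bench import bot
print(bot.job_done())"
```

```text
the job is handed in; nothing more can be done
None
```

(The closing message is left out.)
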